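# Latch the centrifuge lid and start the spin

## Task

Get the small bench centrifuge running: swing its clear lid down and press the lip until the catch snaps and the lid is fully shut, then press the round start key until it snaps over and stays down by itself. Feel for both snaps and press gently, never harder than 25 N on the lid or 20 N on the key; leave the square key alone, do not shift the bottle, tip box or tube rack, and move the hand clear at the end.

Things in the scene. Friction and masses are not known exactly. Their poses are not given: they have to be found in the camera images.
- centrifuge: White bench centrifuge, 190 x 160 mm, 90 mm high, fixed. Origin: centre of its underside; x points to its back (hinge side), y to its left, z up; its front looks along -x. The front 62 mm of its top is a flat grey key deck 90 mm above the bench; behind it is the rotor chamber under the lid. Press no part of it, lid included, harder than 25 N.
- lid (a joint): Angle of the clear lid, rad: 0 shut (hard stop), positive open; starts 0.35 to 0.8. The hinge is stiff: the lid stays where left, 2 N at the lip moves it. At 0.055 (7 mm above shut at the lip) it meets a sprung catch; pressing at the lip, the force peaks at 9 to 10 N near 0.04, the catch snaps through near 0.02, draws the lid to 0 and holds it. Let go before that, it stays ajar.
- lid_lip (a point): Middle of the top of the lid's grey front lip (22 mm front to back, 50 mm wide, 10 mm thick), where to press; 127 mm from the hinge axis and, when shut, 100 mm above the bench. z is normal to the lid's outer face, x points along the lid to the hinge. The lip ends 11 mm in front of this point; the clear pane behind is 148 mm wide and 2 mm lower.
- lid_hinge (a point): Middle of the lid's hinge axis at the back of the centrifuge, 94 mm above the bench; the axis runs along the centrifuge's y. The lip's top face lies 6 mm outside the plane through this axis. Axes as the centrifuge's.
- start_module: Base plate (36 mm square, 2 mm thick) of the round start key on the key deck; whether it is left or right of the square key varies. Origin: on the deck under the key's middle, z up. The key is a grey crown 25 mm across in a black collar 32 mm across. Its height is not measured: unpressed its top is 15 to 29 mm above this origin; feel for it. Press no harder than 20 N.
- start_key (a joint): How far the round start key is pressed into its collar, m: 0 up, 0.007 at its hard stop. It is an over-centre snap key: it resists with about 4 N at first, peaks at about 7 N near 0.0012, falls to nothing at 0.0035, then jumps down to 0.007 by itself and stays down when let go. Let go before 0.0035 it springs back up.
- pulse_module: Base plate (36 mm square, 2 mm thick) of the square pulse key on the key deck, 84 mm from the start key. Origin: on the deck under the middle of the key, 90 mm above the bench, z up. The key is a square grey block, 24 mm across, its top 14 mm above this origin. To be left alone.
- pulse_key (a joint): How far the square pulse key is pressed, in m: 0 up, 0.005 fully down; it springs back.
- reagent_bottle: Loose glass bottle with blue cap, 60 mm across, 125 mm high, standing beside the centrifuge. Origin: centre of its underside. To be left alone.
- tip_box: Loose blue pipette tip box, about 88 x 118 mm and 65 mm high, beside the centrifuge. Origin: centre of its underside. To be left alone.
- tube_rack: Loose green tube rack, 75 x 110 mm, 41 mm high with tubes, behind the centrifuge. Origin: centre of its underside. To be left alone.
There are look-alikes about, which are no part of the job. Of the things that look like the centrifuge, the larger one is meant.

How it is judged:
By the outcome, as a careful person would: the job done as asked, in the order asked, and still so for the second after the job is handed in, with the robot touching nothing.
It also fails if it takes over 54 s, if anything falls off the work surface, if the arm or the gripper's body presses on something with over 40 N, if the wrist force passes 120 N, or if a joint passes its speed limit or range.

## Robot

A 6-joint arm with a two-finger parallel gripper is mounted at the origin on the work surface. World frame = base frame: x ahead of the robot, y to its left, z up, the work surface at z = 0. Lengths are in m, angles in rad, forces in N, time in s.
With the tool pointing down it reaches from about 0.25 to 0.725 m from the base axis. Payload 9.7 kg.
Tool frame: the origin (TCP) lies at the very end of the fingers, on their centre line; the grasp point (between the pads) lies 19 mm behind it; z points along the fingers, y is the line along which they close (so a half turn about z gives the same grasp; the last joint's range is limited). The gripper opens to 85 mm and grips with 20 to 120 N. Pads are 22 mm wide; open, the fingers measure 114 mm over their backs; the gripper's body (76 mm by 85 mm) begins 54 mm behind the grasp point. The pads swing forward as they close: fully open they stand 13 mm farther back than shut.
Start: joints at [1.18, 0.087, 0.176, 1.66, 0, 1.571], TCP at [0.21, 0.509, 0.231] pointing down, gripper open.
Joint ranges: [-3.13, 3.13], [-0.85, 1.81], [-1.15, 1.24], [-2.2, 2.28], [-1.44, 1.52], [-3.14, 3.14]. Speed limits (rad/s): [2.22, 2.22, 2.57, 3.14, 3.14, 3.14].

## Interface

Orientations are given as a rotation vector (axis times angle).
In Python, from workcell import manip, imaging gives the robot as it stands. The module is installed in compiled form; this text tells all that it offers.
- The arm moves only by the tool step_arm, never from a script. Its argument "plan" is text: rows parted by semicolons, each of 7 numbers parted by spaces: the shift along the tool's x, y, z in cm, then the turn, a rotation vector about the tool's x, y, z in rad, then the opening, from 0 (shut) to 1 (fully open). In form: dx dy dz ax ay az fingers; .... A call has 1 to 12 rows; each row shifts and turns the commanded pose from where the row before left it, along the tool's axes as they then stand; what a row does not reach is not made up. A row lasts 1/12 s, in which the tool goes at most 41.7 mm and 7.16 degrees, less where a joint would pass 70% of its speed; a pose out of reach is approached as far as the arm can. A call with a gripper value outside its range is refused whole. The fingers move at their own pace and stop on an object; "force" is the grip in N (left out, the last holds). Time passes only in rows, so rows that do not move let the fingers close. It gives the time, the measured TCP pose, the force, the opening and the grip force at its end, in the units of the state.
- manip.sense(): the state, without advancing time (a new reading comes with each control period).
- imaging.snapshot(name): name is "scene" or "top" or "wrist"; returns (picture, depth): 384x512x3 uint8, red, green, blue; 384x512 float32, m along the optical axis (not along the pixel's ray), 0 where there is no reading.
- imaging.calibration(name): a dict with "intrinsics" (3x3 intrinsics, pixels), "R" (3x3) and "t" (3): a world point X has camera coordinates R X + t; the wrist camera has in their place "tool_from_camera" (4x4, takes a point from camera to tool coordinates, whose origin is the TCP and whose axes are the flange's). Camera axes: x right, y down, z forward; pixel columns grow to the right and rows downward; lengths in m; the calibration is good to about 2 mm. A picture is of the moment at which its call begins: read the wrist's pose just before it. calibration takes no time and is no camera call.
- manip.hand_in(): hands the job in; it is judged then, once.
The state is a dict: "clock": time; "joint_pos": joint angles; "qvel": joint speeds; "tau": joint torques, N m; "position": TCP position; "tool_rot": TCP orientation; "ft_force": force on the tool from outside, world axes, zero at the start; "ft_torque": the same for the moment, N m; "finger_gap": finger opening in m; "grip_force": force on a finger pad.
Only numpy, scipy, OpenCV 4.12 (cv2) and the standard library are available. Lean on these libraries where they do the work, as an engineer would, in place of code of your own. Each camera call takes 0.05 s, during which the arm holds its last target. There are 200 camera calls.

## Working session

There is one attempt and no reset: what is moved stays moved. The work goes in short steps, Python scripts to look and compute and a tool call to move; the robot and the scene stay as the last step left them, time stands still between calls to the robot, and variables do not carry over. Pictures are saved under pics/ and viewed, at most 10 in all, crops included, and the job is handed in when it is done.

Besides the shell and the picture viewer there is one more tool, called after ">>>" by a JSON object that holds its "name" and its "arguments". step_arm: Moves the arm, as the interface text tells. Its arguments: {"type":"object","properties":{"plan":{"type":"string"},"force":{"type":"number"}},"required":["plan"]}

```bash
mkdir -p pics
python3 - <<'E'
from workcell import manip, imaging
import cv2, numpy as np
s=manip.sense()
for k in ("clock","joint_pos","position","tool_rot","ft_force","finger_gap"): print(k,s[k])
for n in ("scene","top"):
    p,d=imaging.snapshot(n); np.savez(f"{n}0.npz",p=p,d=d)
    cv2.imwrite(f"pics/{n}0.png",p[:,:,::-1])
    c=imaging.calibration(n); print(n,c)
print(imaging.calibration("wrist"))
E
```

```text
clock 0.0
joint_pos [ 1.17998889e+00  8.74441102e-02  1.75130036e-01  1.65982423e+00
 -1.89956560e-05  1.57080317e+00]
position [0.20942703 0.50830493 0.23058976]
tool_rot [-6.09943173e-01 -3.08156607e+00  2.07349090e-03]
ft_force [ 0.8229634  -0.31740422  0.41127217]
finger_gap 0.08513800088049964
scene {'intrinsics': array([[423.90840844,   0.        , 258.35281398],
       [  0.        , 423.90840844, 195.17856855],
       [  0.        ,   0.        ,   1.        ]]), 'R': array([[ 0.15022175,  0.98864212,  0.00449226],
       [ 0.73296113, -0.10832003, -0.67159121],
       [-0.66347676,  0.10418026, -0.74090827]]), 't': array([-0.14099696, -0.34706247,  1.42444233])}
top {'intrinsics': array([[446.79387722,   0.        , 247.8740581 ],
       [  0.        , 446.79387722, 199.89695647],
       [  0.        ,   0.        ,   1.        ]]), 'R': array([[ 1.17369071e-04, -9.99850784e-01, -1.72741594e-02],
       [-9.91690375e-01,  2.10590158e-03, -1.28630347e-01],
       [ 1.28647531e-01,  1.71457149e-02, -9.91542151e-01]]), 't': array([0.06603793, 0.59500544, 0.99009351])}
{'intrinsics': array([[333.47227054,   0.        , 253.37742737],
       [  0.        , 333.47227054, 192.05217865],
       [  0.        ,   0.        ,   1.        ]]), 'tool_from_camera': array([[ 4.47149755e-04, -9.65499092e-01, -2.60406036e-01,
         6.61718845e-02],
       [ 9.99999899e-01,  4.19519788e-04,  1.61684945e-04,
        -1.24067562e-04],
       [-4.68611823e-05, -2.60406082e-01,  9.65499182e-01,
        -1.42575088e-01],
       [ 0.00000000e+00,  0.00000000e+00,  0.00000000e+00,
         1.00000000e+00]])}
```

View pics/scene0.png

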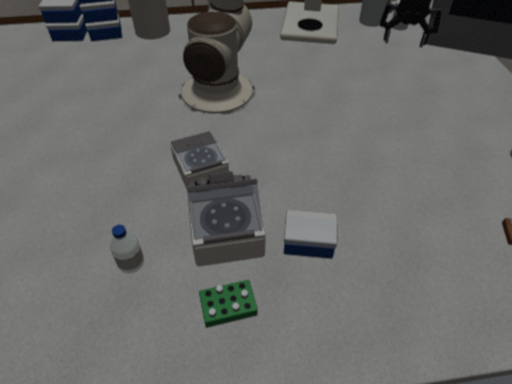

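View pics/top0.png

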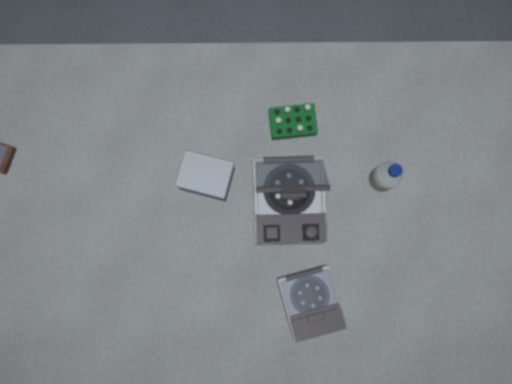

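The larger centrifuge is at about (290,200) in the top view. Its key deck is at the bottom of the picture (towards the robot), with the square key at about (272,233) and the round key at about (312,232). The lid is open, with its lip near (293,190). The small look-alike is at (312,303).

```bash
cat > h.py <<'E'
import numpy as np, cv2
from workcell import imaging
def ray(n,uv,z):
    c=imaging.calibration(n);K,R,t=c["intrinsics"],c["R"],c["t"]
    d=R.T@np.linalg.inv(K)@np.array([*uv,1.]);o=-R.T@t
    return o+d*(z-o[2])/d[2]
def cloud(n,d):
    c=imaging.calibration(n);K,R,t=c["intrinsics"],c["R"],c["t"]
    v,u=np.indices(d.shape)
    P=np.stack([(u-K[0,2])/K[0,0]*d,(v-K[1,2])/K[1,1]*d,d],-1)
    return (P-t)@R
E
python3 - <<'E'
from h import *
f=np.load("top0.npz");p,d=f["p"],f["d"]
c=p[145:255,235:345]; cv2.imwrite("pics/crop1.png",cv2.resize(c[:,:,::-1],None,fx=5,fy=5,interpolation=cv2.INTER_CUBIC))
P=cloud("top",d)
for uv in [(272,233),(312,232),(292,233),(292,188),(258,205),(322,205),(290,160),(310,187)]: print(uv,P[uv[1],uv[0]].round(3),ray("top",uv,.09).round(3))
E
```

```text
(272, 233) [0.515 0.013 0.106] [0.516 0.012 0.09 ]
(312, 232) [ 0.517 -0.071  0.114] [ 0.518 -0.074  0.09 ]
(292, 233) [ 0.516 -0.031  0.093] [ 0.516 -0.031  0.09 ]
(292, 188) [ 0.6   -0.024  0.185] [ 0.615 -0.032  0.09 ]
(258, 205) [0.578 0.042 0.085] [0.577 0.042 0.09 ]
(322, 205) [ 0.576 -0.096  0.094] [ 0.577 -0.097  0.09 ]
(290, 160) [ 0.673 -0.027  0.108] [ 0.677 -0.029  0.09 ]
(310, 187) [ 0.603 -0.061  0.179] [ 0.617 -0.072  0.09 ]
```

View pics/crop1.png

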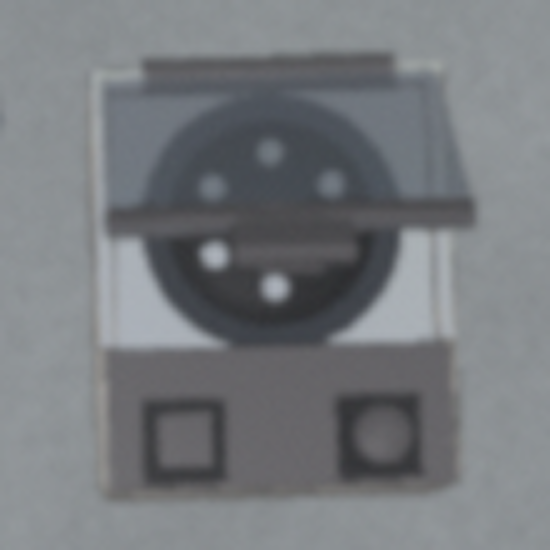

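Run:
```python
from h import *
f=np.load("top0.npz");p,d=f["p"],f["d"]
P=cloud("top",d)
px=lambda x,y:(235+x/5-.4,145+y/5-.4)
med=lambda u0,u1,v0,v1:np.median(P[v0:v1,u0:u1].reshape(-1,3),0).round(4)
print("sq",med(270,275,230,236),"rd",med(310,315,229,235),"deck",med(284,298,228,240))
for n,c in dict(FL=(105,497),FR=(457,487),DL=(105,347),DR=(455,343)).items(): print(n,ray("top",px(*c),.09).round(4))
for v in range(156,204): print(v,[P[v,u].round(3).tolist() for u in (262,294)], p[v,294])
s=np.load("scene0.npz");Q=cloud("scene",s["d"])
m=(Q[...,0]>.5)&(Q[...,0]<.72)&(abs(Q[...,1]+.03)<.02)&(Q[...,2]>.13);print(Q[m].round(3)[:30])
```

```text
sq [0.5164 0.0128 0.1056] rd [ 0.5181 -0.0713  0.1115] deck [ 0.5149 -0.0276  0.0909]
FL [0.4924 0.0479 0.09  ]
FR [ 0.4966 -0.1039  0.09  ]
DL [0.5574 0.0477 0.09  ]
DR [ 0.5589 -0.1044  0.09  ]
156 [[0.707, 0.032, 0.003], [0.684, -0.037, 0.1]] [103 106 107]
157 [[0.704, 0.032, 0.005], [0.681, -0.036, 0.103]] [91 91 94]
158 [[0.702, 0.032, -0.001], [0.679, -0.036, 0.103]] [95 93 98]
159 [[0.68, 0.033, 0.087], [0.677, -0.036, 0.103]] [ 97  99 103]
160 [[0.674, 0.034, 0.103], [0.674, -0.036, 0.106]] [ 93  94 101]
161 [[0.672, 0.034, 0.104], [0.671, -0.036, 0.108]] [87 91 98]
162 [[0.668, 0.034, 0.11], [0.669, -0.036, 0.109]] [86 91 98]
163 [[0.666, 0.034, 0.11], [0.665, -0.035, 0.117]] [ 93  99 106]
164 [[0.663, 0.034, 0.113], [0.662, -0.035, 0.119]] [ 91  97 105]
165 [[0.66, 0.034, 0.12], [0.66, -0.035, 0.118]] [81 86 95]
166 [[0.658, 0.034, 0.119], [0.657, -0.034, 0.124]] [78 84 93]
167 [[0.655, 0.034, 0.124], [0.654, -0.034, 0.126]] [79 83 93]
168 [[0.652, 0.034, 0.127], [0.651, -0.034, 0.129]] [77 83 91]
169 [[0.649, 0.034, 0.128], [0.648, -0.033, 0.135]] [75 80 87]
170 [[0.647, 0
[... 2123 characters left out ...]
96]
 [ 0.581 -0.022  0.194]
 [ 0.585 -0.02   0.197]
 [ 0.585 -0.018  0.197]
 [ 0.585 -0.016  0.197]
 [ 0.584 -0.014  0.195]
 [ 0.586 -0.012  0.197]
 [ 0.582 -0.041  0.194]
 [ 0.584 -0.039  0.196]
 [ 0.585 -0.037  0.196]
 [ 0.586 -0.035  0.197]
 [ 0.585 -0.033  0.196]
 [ 0.584 -0.031  0.194]
 [ 0.586 -0.029  0.197]
 [ 0.586 -0.026  0.196]
 [ 0.585 -0.024  0.194]
 [ 0.586 -0.022  0.195]
 [ 0.586 -0.02   0.195]
 [ 0.587 -0.018  0.196]
 [ 0.586 -0.016  0.195]
 [ 0.585 -0.014  0.193]
 [ 0.588 -0.012  0.196]
 [ 0.586 -0.049  0.197]
 [ 0.586 -0.047  0.196]
 [ 0.587 -0.045  0.197]
 [ 0.586 -0.043  0.195]
 [ 0.586 -0.041  0.195]
 [ 0.588 -0.039  0.197]
 [ 0.585 -0.037  0.194]
 [ 0.586 -0.035  0.194]]
```

>>> {"name": "step_arm", "arguments": {"plan": "0 0 0 0 0 -0.1 0; 0 0 0 0 0 -0.1 0; 0 0 0 0 0 -0.1 0; 0 0 0 0 0 -0.1 0; -2.4 -3.2 0 0 0 0 0; -2.4 -3.2 0 0 0 0 0; -2.4 -3.2 0 0 0 0 0; -2.4 -3.2 0 0 0 0 0; -2.4 -3.2 0 0 0 0 0; -2.4 -3.2 0 0 0 0 0; -2.4 -3.2 0 0 0 0 0; -2.4 -3.2 0 0 0 0 0"}}

```text
clock: 1.1
position: [0.4045, 0.2525, 0.2311]
tool_rot: [0.015, -3.142, 0.0]
ft_force: [0.1, 2.0, -0.2]
finger_gap: -0.0006
grip_force: 0.0
```

>>> {"name": "step_arm", "arguments": {"plan": "-2.25 -3.1 0 0 0 0 0; -2.25 -3.1 0 0 0 0 0; -2.25 -3.1 0 0 0 0 0; -2.25 -3.1 0 0 0 0 0; -2.25 -3.1 0 0 0 0 0; -2.25 -3.1 0 0 0 0 0; -2.25 -3.1 0 0 0 0 0; -2.25 -3.1 0 0 0 0 0; -2.25 -3.1 0 0 0 0 0; 0 0 0 0 0 0 0; 0 0 0 0 0 0 0"}}

```text
clock: 2.02
position: [0.6093, -0.0245, 0.2296]
tool_rot: [0.01, -3.139, -0.0]
ft_force: [0.2, 0.4, -0.4]
finger_gap: 0.0003
grip_force: 0.0
```

Run:
```python
from workcell import manip, imaging
import cv2
s=manip.sense();print(s["position"],s["tool_rot"],s["ft_force"])
p,d=imaging.snapshot("wrist");cv2.imwrite("pics/w1.png",p[:,:,::-1])
```

```text
[ 0.60929963 -0.02450366  0.22963438] [ 9.92064224e-03 -3.13893251e+00 -2.52910700e-04] [ 0.23740759  0.37227071 -0.36359822]
```

View pics/w1.png

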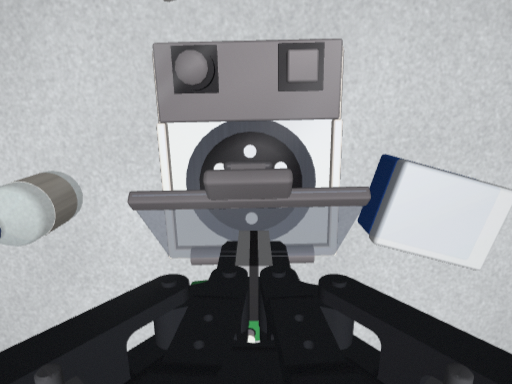

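The wrist view shows the lip at about (248,183) and the closed fingertips at about (254,237), just behind it. The round key is at (191,68) and the square key at (302,66), and the yaw is aligned.

>>> {"name": "step_arm", "arguments": {"plan": "0.15 -0.15 1.5 0 0 0 0; 0.15 -0.15 1.5 0 0 0 0; 0 0 0.5 0 0 0 0; 0 0 0.4 0 0 0 0; 0 0 0 0 0 0 0"}}

```text
clock: 2.48
position: [0.6054, -0.025, 0.1922]
tool_rot: [0.016, -3.141, -0.0]
ft_force: [-0.2, 0.6, 0.4]
finger_gap: 0.0
grip_force: 0.0
```

>>> {"name": "step_arm", "arguments": {"plan": "0.05 0 0.3 0 0 0 0; 0.4 0 0.45 0 0 0 0; 0.45 0 0.45 0 0 0 0; 0.45 0 0.5 0 0 0 0; 0.43 0 0.5 0 0 0 0"}}

```text
clock: 2.9
position: [0.5878, -0.026, 0.1702]
tool_rot: [-0.015, 3.141, 0.0]
ft_force: [1.5, 0.3, 1.3]
finger_gap: -0.0001
grip_force: 0.9
```

>>> {"name": "step_arm", "arguments": {"plan": "0.36 0 0.54 0 0 0 0; 0.34 0 0.55 0 0 0 0; 0.32 0 0.56 0 0 0 0; 0.3 0 0.56 0 0 0 0; 0.28 0 0.58 0 0 0 0; 0.23 0 0.6 0 0 0 0; 0.2 0 0.6 0 0 0 0; 0.16 0 0.6 0 0 0 0"}}

```text
clock: 3.57
position: [0.566, -0.0263, 0.1237]
tool_rot: [0.014, -3.141, 0.0]
ft_force: [-1.3, -1.5, 1.7]
finger_gap: 0.0001
grip_force: 0.8
```

>>> {"name": "step_arm", "arguments": {"plan": "0.12 0 0.5 0 0 0 0; 0.1 0 0.5 0 0 0 0; 0 0 -0.4 0 0 0 0; 0 0 -0.4 0 0 0 0; 0.5 -0.1 0 0 0 0 0; 0.5 -0.1 0 0 0 0 0; 0 0 0.3 0 0 0 0; 0 0 0.3 0 0 0 0; 0 0 0.1 0 0 0 0; 0 0 0 0 0 0 0"}}

```text
clock: 4.4
position: [0.5538, -0.0283, 0.1148]
tool_rot: [0.014, -3.141, -0.0]
ft_force: [-0.3, -0.0, -0.8]
finger_gap: 0.0001
grip_force: 0.0
```

Now a slow press in small increments.

>>> {"name": "step_arm", "arguments": {"plan": "0 0 0.15 0 0 0 0; 0 0 0.15 0 0 0 0; 0 0 0.15 0 0 0 0; 0 0 0.15 0 0 0 0; 0 0 0.1 0 0 0 0; 0 0 0 0 0 0 0"}}

```text
clock: 4.9
position: [0.554, -0.0283, 0.1081]
tool_rot: [0.014, -3.141, -0.0]
ft_force: [0.5, -0.8, 0.6]
finger_gap: 0.0002
grip_force: 0.0
```

>>> {"name": "step_arm", "arguments": {"plan": "0 0 0.1 0 0 0 0; 0 0 0.05 0 0 0 0; 0 0 0 0 0 0 0"}}

```text
clock: 5.15
position: [0.5541, -0.0283, 0.107]
tool_rot: [-0.014, 3.141, 0.0]
ft_force: [-0.2, -0.5, 1.9]
finger_gap: -0.0001
grip_force: 0.7
```

>>> {"name": "step_arm", "arguments": {"plan": "0 0 0.05 0 0 0 0; 0 0 0.05 0 0 0 0; 0 0 0 0 0 0 0"}}

```text
clock: 5.4
position: [0.5541, -0.0283, 0.1065]
tool_rot: [-0.014, 3.141, -0.0]
ft_force: [-1.8, 0.3, 6.2]
finger_gap: 0.0001
grip_force: 2.7
```

>>> {"name": "step_arm", "arguments": {"plan": "0 0 0.05 0 0 0 0; 0 0 0.05 0 0 0 0; 0 0 0 0 0 0 0"}}

```text
clock: 5.65
position: [0.5541, -0.0283, 0.1059]
tool_rot: [-0.014, 3.141, -0.0]
ft_force: [-3.4, -0.0, 8.8]
finger_gap: -0.0003
grip_force: 4.3
```

>>> {"name": "step_arm", "arguments": {"plan": "0 0 0.05 0 0 0 0; 0 0 0.05 0 0 0 0; 0 0 0 0 0 0 0"}}

```text
clock: 5.9
position: [0.5541, -0.0283, 0.1051]
tool_rot: [-0.014, 3.141, -0.0]
ft_force: [-3.0, 0.7, 9.1]
finger_gap: -0.0002
grip_force: 4.7
```

>>> {"name": "step_arm", "arguments": {"plan": "0 0 0.05 0 0 0 0; 0 0 0.05 0 0 0 0; 0 0 0 0 0 0 0"}}

```text
clock: 6.15
position: [0.554, -0.0283, 0.1036]
tool_rot: [-0.014, 3.141, -0.0]
ft_force: [-3.5, 0.1, 5.2]
finger_gap: 0.0
grip_force: 2.6
```

>>> {"name": "step_arm", "arguments": {"plan": "0 0 0.05 0 0 0 0; 0 0 0.05 0 0 0 0; 0 0 0 0 0 0 0"}}

```text
clock: 6.4
position: [0.5541, -0.0283, 0.1015]
tool_rot: [0.014, -3.141, 0.0]
ft_force: [0.0, 0.6, -0.3]
finger_gap: -0.0001
grip_force: 0.0
```

Past the peak the force fell to nothing, so the catch snapped. I'll go on gently until I feel the hard stop, to confirm the lid is fully shut.

>>> {"name": "step_arm", "arguments": {"plan": "0 0 0.05 0 0 0 0; 0 0 0.05 0 0 0 0; 0 0 0 0 0 0 0"}}

```text
clock: 6.65
position: [0.554, -0.0283, 0.1006]
tool_rot: [0.014, -3.141, -0.0]
ft_force: [0.4, -1.1, -0.3]
finger_gap: 0.0002
grip_force: 0.0
```

>>> {"name": "step_arm", "arguments": {"plan": "0 0 0.05 0 0 0 0; 0 0 0.05 0 0 0 0; 0 0 0 0 0 0 0"}}

```text
clock: 6.9
position: [0.5541, -0.0283, 0.0999]
tool_rot: [-0.014, 3.142, -0.0]
ft_force: [0.1, -0.3, -0.6]
finger_gap: 0.0002
grip_force: 0.0
```

>>> {"name": "step_arm", "arguments": {"plan": "0 0 0.05 0 0 0 0; 0 0 0 0 0 0 0"}}

```text
clock: 7.07
position: [0.5541, -0.0283, 0.0998]
tool_rot: [-0.014, 3.141, -0.0]
ft_force: [-0.4, 0.1, 3.8]
finger_gap: 0.0001
grip_force: 1.8
```

>>> {"name": "step_arm", "arguments": {"plan": "0 0 0.05 0 0 0 0; 0 0 0 0 0 0 0"}}

```text
clock: 7.23
position: [0.5541, -0.0283, 0.0997]
tool_rot: [-0.014, 3.141, -0.0]
ft_force: [-3.8, 0.2, 7.0]
finger_gap: 0.0001
grip_force: 3.5
```

The hard stop is felt at z = 0.0998, so the lid is shut. I'll lift off and go over the round key.

>>> {"name": "step_arm", "arguments": {"plan": "0 0 -2 0 0 0 0; 0 0 -2 0 0 0 0; 0 0 -2 0 0 0 0; 1.2 -1.4 0 0 0 0 0; 1.2 -1.45 0 0 0 0 0; 1.2 -1.45 0 0 0 0 0; 0 0 0 0 0 0 0; 0 0 0 0 0 0 0"}}

```text
clock: 7.9
position: [0.5183, -0.0721, 0.159]
tool_rot: [-0.012, 3.141, 0.0]
ft_force: [0.6, 1.0, 0.4]
finger_gap: -0.0002
grip_force: 0.0
```

Run:
```python
from workcell import manip, imaging
import cv2,numpy as np
from scipy.spatial.transform import Rotation as Ro
s=manip.sense();print(s["position"],s["ft_force"])
p,d=imaging.snapshot("wrist");cv2.imwrite("pics/w2.png",p[:,:,::-1])
np.savez("w2.npz",p=p,d=d,pos=s["position"],rot=s["tool_rot"])
```

```text
[ 0.51833353 -0.07212844  0.15897909] [0.60586349 0.98038702 0.36308631]
```

View pics/w2.png

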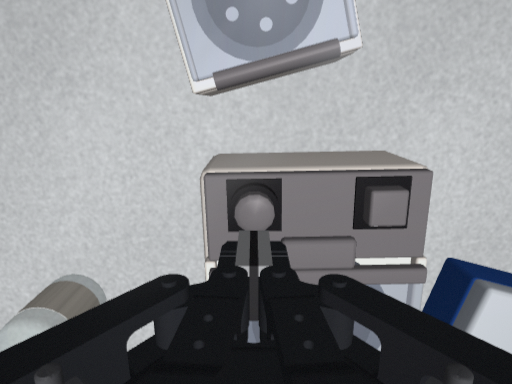

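The lid is shut. The round crown is at about (254,212), directly ahead of the fingertips at (254,240).

Run:
```python
import numpy as np
from workcell import imaging
from scipy.spatial.transform import Rotation as Ro
f=np.load("w2.npz");d=f["d"];c=imaging.calibration("wrist");K=c["intrinsics"];T=c["tool_from_camera"]
R=Ro.from_rotvec(f["rot"]).as_matrix()
v,u=np.mgrid[165:232,180:420]
z=d[165:232,180:420]
P=np.stack([(u-K[0,2])/K[0,0]*z,(v-K[1,2])/K[1,1]*z,z],-1)@T[:3,:3].T+T[:3,3]
W=P@R.T+f["pos"]
for n,(a,b,e,g) in dict(rd=(244,264,202,222),sq=(374,398,195,215),deck=(295,340,190,225)).items():
    print(n,np.median(W[e-165:g-165,a-180:b-180].reshape(-1,3),0).round(4))
m=(u>230)&(u<280)&(W[...,2]>.106);print("crown",W[m].min(0),W[m].max(0),np.median(W[m],0))
m=(u>350)&(W[...,2]>.1);print("sq",W[m].min(0),W[m].max(0))
```

```text
rd [ 0.5157 -0.0723  0.1109]
sq [0.5127 0.0097 0.1041]
deck [ 0.5191 -0.0298  0.0901]
crown [ 0.45206668 -0.08337705  0.10603686] [ 0.5288092  -0.05942204  0.30152051] [ 0.5163163  -0.07169768  0.11040324]
sq [ 0.45206668 -0.07264048  0.10000094] [0.52780074 0.02435394 0.30152051]
```

>>> {"name": "step_arm", "arguments": {"plan": "0.15 0.05 1 0 0 0 0; 0 0 1.5 0 0 0 0; 0 0 1 0 0 0 0; 0 0 0.5 0 0 0 0; 0 0 0.3 0 0 0 0; 0 0 0 0 0 0 0"}}

```text
clock: 8.45
position: [0.5167, -0.0709, 0.1151]
tool_rot: [0.015, -3.14, -0.0]
ft_force: [-0.2, 0.6, -0.0]
finger_gap: 0.0001
grip_force: 0.0
```

>>> {"name": "step_arm", "arguments": {"plan": "0 0 0.1 0 0 0 0; 0 0 0.1 0 0 0 0; 0 0 0 0 0 0 0"}}

```text
clock: 8.7
position: [0.5172, -0.0712, 0.1142]
tool_rot: [-0.014, 3.141, -0.0]
ft_force: [0.2, 0.5, -0.5]
finger_gap: -0.0001
grip_force: 0.0
```

>>> {"name": "step_arm", "arguments": {"plan": "0 0 0.1 0 0 0 0; 0 0 0.1 0 0 0 0; 0 0 0 0 0 0 0"}}

```text
clock: 8.95
position: [0.5169, -0.0712, 0.1118]
tool_rot: [0.014, -3.142, 0.0]
ft_force: [-0.6, 0.7, 0.4]
finger_gap: 0.0001
grip_force: 0.0
```

>>> {"name": "step_arm", "arguments": {"plan": "0 0 0.05 0 0 0 0; 0 0 0.05 0 0 0 0; 0 0 0 0 0 0 0"}}

```text
clock: 9.2
position: [0.517, -0.0712, 0.1111]
tool_rot: [-0.014, 3.141, -0.0]
ft_force: [-0.4, 0.7, 2.4]
finger_gap: 0.0001
grip_force: 1.1
```

>>> {"name": "step_arm", "arguments": {"plan": "0 0 0.05 0 0 0 0; 0 0 0 0 0 0 0"}}

```text
clock: 9.37
position: [0.517, -0.0712, 0.1107]
tool_rot: [-0.015, 3.141, -0.0]
ft_force: [-0.5, -0.3, 4.8]
finger_gap: 0.0002
grip_force: 2.1
```

>>> {"name": "step_arm", "arguments": {"plan": "0 0 0.05 0 0 0 0; 0 0 0 0 0 0 0"}}

```text
clock: 9.53
position: [0.517, -0.0712, 0.1104]
tool_rot: [-0.014, 3.141, -0.0]
ft_force: [-1.5, -1.2, 5.0]
finger_gap: -0.0001
grip_force: 2.9
```

Contact is at z ≈ 0.111. I'll keep pressing.

>>> {"name": "step_arm", "arguments": {"plan": "0 0 0.05 0 0 0 0; 0 0 0.05 0 0 0 0; 0 0 0 0 0 0 0"}}

```text
clock: 9.78
position: [0.5171, -0.0712, 0.1096]
tool_rot: [-0.014, 3.141, -0.0]
ft_force: [-2.6, -0.3, 7.2]
finger_gap: -0.0003
grip_force: 3.6
```

>>> {"name": "step_arm", "arguments": {"plan": "0 0 0.05 0 0 0 0; 0 0 0.05 0 0 0 0; 0 0 0 0 0 0 0"}}

```text
clock: 10.03
position: [0.5171, -0.0712, 0.1083]
tool_rot: [-0.014, 3.141, -0.0]
ft_force: [-0.6, 0.8, 3.2]
finger_gap: -0.0001
grip_force: 1.8
```

>>> {"name": "step_arm", "arguments": {"plan": "0 0 0.05 0 0 0 0; 0 0 0 0 0 0 0"}}

```text
clock: 10.2
position: [0.5169, -0.0712, 0.1071]
tool_rot: [0.014, -3.141, -0.0]
ft_force: [-0.1, -0.6, -0.6]
finger_gap: 0.0001
grip_force: 0.0
```

>>> {"name": "step_arm", "arguments": {"plan": "0 0 0.05 0 0 0 0; 0 0 0 0 0 0 0"}}

```text
clock: 10.37
position: [0.5168, -0.0711, 0.1064]
tool_rot: [0.015, -3.141, -0.0]
ft_force: [-0.8, 1.2, 0.2]
finger_gap: 0.0001
grip_force: 0.0
```

The key snapped over and the force vanished. A light touch should confirm it is sitting at 7 mm, z ≈ 0.104.

>>> {"name": "step_arm", "arguments": {"plan": "0 0 0.1 0 0 0 0; 0 0 0.1 0 0 0 0; 0 0 0 0 0 0 0"}}

```text
clock: 10.62
position: [0.5168, -0.0711, 0.1045]
tool_rot: [0.014, -3.141, -0.0]
ft_force: [0.3, -0.0, 0.5]
finger_gap: 0.0001
grip_force: 0.0
```

>>> {"name": "step_arm", "arguments": {"plan": "0 0 0.05 0 0 0 0; 0 0 0 0 0 0 0"}}

```text
clock: 10.78
position: [0.5169, -0.0712, 0.1043]
tool_rot: [0.014, -3.141, -0.0]
ft_force: [0.5, -0.5, -0.1]
finger_gap: -0.0001
grip_force: 0.0
```

Below 6.5 mm of travel there is still no force, so the key stays down by itself. I'll back straight up and look.

>>> {"name": "step_arm", "arguments": {"plan": "0 0 -1 0 0 0 0; 0 0 -2 0 0 0 0; 0 0 -3 0 0 0 0; 0 0 -3 0 0 0 0; 0 0 -3 0 0 0 0; 2 2 -1 0 0 0 0; 3 2 0 0 0 0 0; 3 2 0 0 0 0 0; 3 2 0 0 0 0 0; 0 0 0 0 0 0 0; 0 0 0 0 0 0 0; 0 0 0 0 0 0 0"}}

```text
clock: 11.78
position: [0.4066, 0.0078, 0.2352]
tool_rot: [-0.015, 3.14, -0.0]
ft_force: [-0.4, 0.3, -0.6]
finger_gap: 0.0005
grip_force: 0.0
```

Run:
```python
from h import *
from workcell import manip
s=manip.sense();print(s["clock"],s["position"],s["ft_force"])
p,d=imaging.snapshot("top");P=cloud("top",d)
med=lambda u0,u1,v0,v1:np.median(P[v0:v1,u0:u1].reshape(-1,3),0).round(4)
print("sq",med(270,275,230,236),"rd",med(310,315,229,235),"lip",med(285,300,212,217))
p0=np.load("top0.npz")["p"]
a=np.hstack([p0[90:260,170:420],p[90:260,170:420]]);cv2.imwrite("pics/cmp.png",cv2.resize(a[:,:,::-1],None,fx=1.6,fy=1.6,interpolation=cv2.INTER_CUBIC))
```

```text
11.7833 [0.40662258 0.00782021 0.23521272] [-0.39716806  0.31685761 -0.59632178]
sq [0.5163 0.0129 0.1051] rd [ 0.5184 -0.0723  0.1042] lip [ 0.5562 -0.0305  0.1007]
```

View pics/cmp.png

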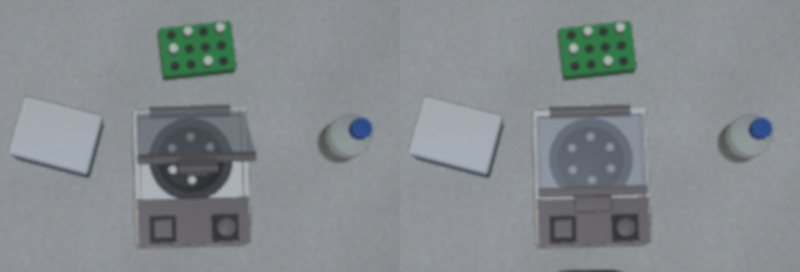

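The right half (after) shows the lid flat with its lip at z = 0.1007. The round key is down, 7 mm lower at z = 0.104. The square key, bottle, tip box and rack have not moved, and the hand is clear.

```bash
python3 -c "
from workcell import manip
print(manip.hand_in())"
```

```text
the job is handed in; nothing more can be done
None
```

The centrifuge lid is latched shut and the round start key is snapped down and staying down; readings peaked near 9 N on the lid and 7 N on the key. Nothing else was moved, the hand is clear, and the job was handed in at about 12 s.

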